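# Key a slicing disc onto the food processor's spindle and press it home

### The arm

A 6-joint arm with a two-finger parallel gripper is mounted at the origin on a cart in front of the work surface, level with it; the furniture and walls round the work are solid. World frame = base frame: x ahead of the robot, y to its left, z up, the work surface at z = 0. Lengths are in m, angles in rad, forces in N, time in s.
With the tool pointing down it reaches from about 0.3 to 0.775 m from the base axis. Payload 14.6 kg.
Tool frame: the origin (TCP) lies at the very end of the fingers, on their centre line; the grasp point (between the pads) lies 19 mm behind it; z points along the fingers, y is the line along which they close (so a half turn about z gives the same grasp; the last joint's range is limited). The gripper opens to 94 mm and grips with 3 to 60 N. Pads are 16 mm wide; open, the fingers measure 119 mm over their backs; the gripper's body (75 mm by 177 mm) begins 78 mm behind the grasp point.
Start: joints at [1.199, 0.3, 1.521, -0, 1.321, -0.067], TCP at [0.165, 0.525, 0.205] pointing down, gripper open.
Joint ranges: [-3.03, 3.03], [-0.79, 2.21], [0.23, 2.52], [-1.04, 4.18], [0, 3.07], [-2.55, 2.55]. Speed limits (rad/s): [2.22, 2.22, 2.57, 3.14, 3.14, 3.14].

### API

Orientations are given as [roll, pitch, yaw] about the fixed x, y, z axes, in that order (R = Rz(yaw) Ry(pitch) Rx(roll)).
In Python, from station import ctrl gives the robot as it stands. The module is installed in compiled form; this text tells all that it offers.
- The arm moves only by the tool play_rows, never from a script. Its argument "commands" is a list of rows, each a list of 7 numbers: the shift along the tool's x, y, z in m, then the turn, a rotation vector about the tool's x, y, z in degrees, then the closure, from -1 (fully open) to 1 (shut). A call has 1 to 20 rows; each row shifts and turns the commanded pose from where the row before left it, along the tool's axes as they then stand; what a row does not reach is not made up. A row lasts 1/12 s, in which the tool goes at most 41.7 mm and 7.16 degrees, less where a joint would pass 70% of its speed; a pose out of reach is approached as far as the arm can. A call is refused whole if a number of a shift passes 0.0417 or a number of a turn 7.16, either way. A call with a gripper value outside its range is refused whole. The fingers move at their own pace and stop on an object; "force" is the grip in N (left out, the last holds). Time passes only in rows, so rows that do not move let the fingers close. It gives the time, the measured TCP pose, the force, the opening and the grip force at its end, in the units of the state.
- ctrl.get_obs(): the state, without advancing time (a new reading comes with each control period).
- ctrl.camera(name): name is "scene" or "top" or "wrist"; returns the picture (480x640x3 uint8, blue, green, red); there is no depth.
- ctrl.camera_model(name): a dict with "fx", "fy", "cx", "cy" (pixels), "distortion" ([k1, k2, p1, p2, k3] as OpenCV has them; the pictures are not rectified), "rvec" (rotation vector, rad) and "tvec" (3), from world to camera coordinates, as OpenCV has them. Camera axes: x right, y down, z forward; pixel columns grow to the right and rows downward; lengths in m; the calibration is good to about 2 mm. A picture is of the moment at which its call begins: read the wrist's pose just before it. camera_model takes no time and is no camera call; for the wrist camera it gives the pose at the moment of the call.
- ctrl.hand_in(): hands the job in; it is judged then, once.
The state is a dict: "time_s": time; "qpos": joint angles; "joint_vel": joint speeds; "tau": joint torques, N m; "ee_pos": TCP position; "eef_rot": TCP orientation; "force": force on the tool from outside, world axes, zero at the start; "moment": the same for the moment, N m; "grip_width": finger opening in m; "grip_force": force on a finger pad.
Only numpy, scipy, OpenCV 4.12 (cv2) and the standard library are available. Lean on these libraries where they do the work, as an engineer would, in place of code of your own. Each camera call takes 0.05 s, during which the arm holds its last target. There are 200 camera calls.

### The job

The slicing disc of the food processor is sitting loose and cocked on its spindle, because the keyway in its hub is not over the spindle's key. With a fingertip against the disc's finger bar, push the disc round until the keyway drops over the key, then press down on the middle of the hub until the disc clicks fully home on its seat, and leave it there. Do not lift the disc or take it off the spindle, and leave the other things on the worktop where they stand.

Things in the scene. Friction and masses are not known exactly. Their poses are not given: they have to be found in the camera images.
- slicing_disc: Loose slicing disc, about 130 g: metal plate 148 mm across, 3 mm thick, two blades, on a black hub 47 mm across, 52 mm tall. Origin: centre of the hub's lower face; z up the axis; plate's top at 39 mm. Bore 15.5 mm with the spindle in it; from the bore a keyway 10.5 mm wide runs along +x, through the whole height, seen from above as a notch. Turns easily, either way, about its axis.
- finger_bar (a point): On the top of the disc's black finger bar, 50 mm out from the disc's axis; same axes as the disc. The bar runs along the disc's +x, straight outward of the keyway: 12 mm wide, from 22 to 68 mm from the axis, 12 mm high over the plate. Its upright long sides are what a fingertip pushes.
- hub_top (a point): Centre of the flat top of the disc's hub (47 mm across, level with the bar's top), 52 mm above the disc's origin; the place to press. The bore's mouth (15.5 mm) is here; the spindle's end lies 4 mm below this face when the disc is home, 16 mm at the start. Same axes as the disc.
- drive_seat (a point): Fixed: on the upright spindle's axis, in the plane of the collar (46 mm across) where the hub's lower face rests when home, 130 mm above the worktop; +x points to the key. Disc origin above this point: about 12 mm at the start, resting on the key, tilted about 3 degrees; about 7 mm once dropped over the key (it then turns no more); 0 when home. Spindle 14 mm thick, 48 mm tall from here.
- key (a point): Fixed: outer top edge of the spindle's single key, a steel block 7.5 mm wide, 12 mm high on the collar, reaching 21 mm from the axis; +x outward. A dark line on the spindle's end points the same way. After the drop two sprung balls in the spindle hold the disc up; about 8 to 15 N on the hub's top snaps it past them.
- processor: Food processor, fixed: white motor base 190 x 180 mm, 82 mm high, clear bowl on top, 174 mm across, rim 175 mm above the worktop, white handle at the bowl's right rear out to 130 mm from the axis. Origin: on the worktop under the spindle's axis; front with rotary switch along -x. The key's direction is unrelated to its yaw. The plate starts 6 mm above the rim and ends 6 mm below it.
- mug_table: Bystander: patterned cream mug, 92 mm across, 95 mm tall; origin at the centre of its underside.
- jar_6: Bystander: square glass spice jar with a metal cap, full, 46 x 46 x 96 mm; origin at the centre of its underside.
- jar_8: Bystander: square glass spice jar with a metal cap, nearly empty, 46 x 46 x 96 mm; origin at the centre of its underside.
- ramekin: Bystander: small glazed dish beside the processor, 66 mm across, 34 mm tall; origin at the centre of its underside.
- kitchen_timer: Bystander: white drum-shaped kitchen timer, 58 mm across, 42 mm tall; origin at the centre of its underside.
- jar_10: Bystander: square glass spice jar with a metal cap, a third full, 46 x 46 x 96 mm, beside the hob; origin at the centre of its underside.
- salt_shaker: Bystander: glass salt shaker with a metal top, 44 mm across, 90 mm tall; origin at the centre of its underside.

How it is judged:
On the way:
1. the keyway has dropped over the key (z of slicing_disc in the frame of drive_seat below 0.0095 m and angle between the x axis of slicing_disc and the x axis of drive_seat, either way round below 0.17 rad), for 0.1 s.
At the end, for the whole second after the job is handed in: The slicing disc is at rest fully home on the spindle: its hub's lower face within 1.6 mm of the collar, centred within 3 mm, keyway in line with the key within 0.17 rad, level within 0.03 rad, and the fingers are off it (z of slicing_disc in the frame of drive_seat between -0.002 and 0.0016 m and horizontal distance between slicing_disc and drive_seat below 0.003 m and angle between the x axis of slicing_disc and the x axis of drive_seat, either way round below 0.17 rad and angle between slicing_disc's own z axis and vertical below 0.03 rad and linear speed of slicing_disc below 0.02 m/s); the robot touches nothing.
It fails at once if the disc is lifted: more than 9 mm above the height at which it rests on the key (z of slicing_disc in the frame of drive_seat above 0.021 m).
It fails at once if a bystander (mug, jars, small dish, timer, salt shaker) is pushed more than 3 cm (distance of any of mug_table, jar_6, jar_8, ramekin, kitchen_timer, jar_10, salt_shaker from where it was at the start of the episode above 0.03 m).
It fails at once if a bystander is knocked over (angle between any of mug_table, jar_6, jar_8, ramekin, kitchen_timer, jar_10, salt_shaker's own z axis and vertical above 0.5 rad).
It also fails if it takes over 58 s, if anything falls off the work surface, if the arm or the gripper's body presses on something with over 40 N, if the wrist force passes 120 N, or if a joint passes its speed limit or range.

## Working session

There is one attempt and no reset: what is moved stays moved. The work goes in short steps, Python scripts to look and compute and a tool call to move; the robot and the scene stay as the last step left them, time stands still between calls to the robot, and variables do not carry over. Pictures are saved under pics/ and viewed, at most 10 in all, crops included, and the job is handed in when it is done.

Besides the shell and the picture viewer there is one more tool, called after "Request:" by a JSON object that holds its "api" and its "payload". play_rows: Moves the arm, as the interface text tells. Its arguments: {"type":"object","properties":{"commands":{"type":"array","items":{"type":"array","items":{"type":"number"}}},"force":{"type":"number"}},"required":["commands"]}

```bash
mkdir -p pics
python3 - <<'E'
from station import ctrl
import cv2
o=ctrl.get_obs();print({k:o[k] for k in('time_s','ee_pos','eef_rot','grip_width','force')})
for n in('scene','top'):
    cv2.imwrite(f'pics/{n}0.png',ctrl.camera(n))
    print(n,ctrl.camera_model(n))
E
```

```text
{'time_s': 0.0, 'ee_pos': array([0.1649605 , 0.52441092, 0.20488927]), 'eef_rot': array([-3.14047311e+00, -5.49776674e-05,  2.83682630e+00]), 'grip_width': 0.09385341184128827, 'force': array([-0.12405974, -0.67582257,  0.17519885])}
scene {'fx': 569.0131284017294, 'fy': 569.0131284017294, 'cx': 327.1181917312135, 'cy': 240.0309291231141, 'distortion': array([-0.18285407,  0.        ,  0.        ,  0.        ,  0.        ]), 'rvec': array([ 2.33221848, -0.58184201,  0.2572629 ]), 'tvec': array([-0.4678105 ,  0.33532593,  0.89370489])}
top {'fx': 461.7045724767823, 'fy': 461.7045724767823, 'cx': 319.64335726361816, 'cy': 239.6264933983271, 'distortion': array([-0.07617066,  0.        ,  0.        ,  0.        ,  0.        ]), 'rvec': array([ 2.16729214, -2.21482695,  0.09880479]), 'tvec': array([0.05195388, 0.55272612, 0.94483436])}
```

View pics/top0.png

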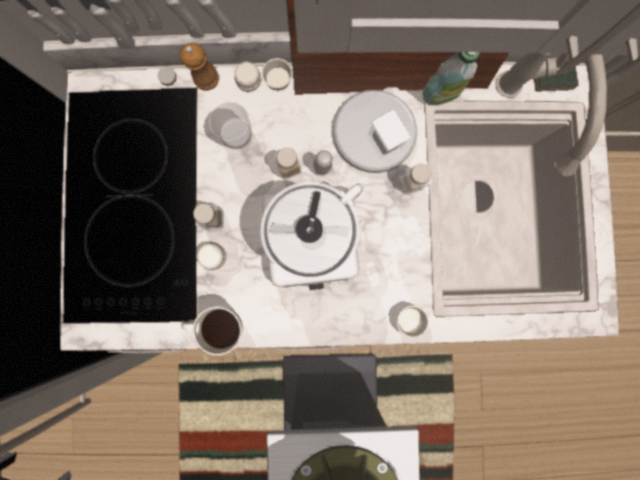

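View pics/scene0.png

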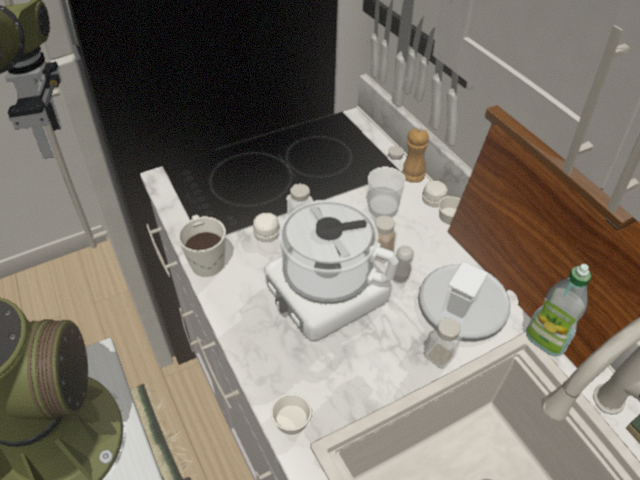

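The top view shows the hub at about (309,229), with the bar pointing up to (317,195). The scene view agrees and shows the arm clear of the processor. Next I'll compute positions and the wrist camera offset.

```bash
cat > h.py <<'E'
from station import ctrl
import cv2, numpy as np
from scipy.spatial.transform import Rotation as R
def ray(m,uv,z):
    K=np.array([[m['fx'],0,m['cx']],[0,m['fy'],m['cy']],[0,0,1]])
    p=cv2.undistortPoints(np.array([[uv]],float),K,m['distortion'])[0,0]
    Rm=cv2.Rodrigues(m['rvec'])[0]; c=-Rm.T@m['tvec']; d=Rm.T@np.array([p[0],p[1],1])
    return c+d*(z-c[2])/d[2]
def proj(m,P):
    K=np.array([[m['fx'],0,m['cx']],[0,m['fy'],m['cy']],[0,0,1]])
    return cv2.projectPoints(np.array(P,float).reshape(-1,3),m['rvec'],m['tvec'],K,m['distortion'])[0][:,0]
def tool():
    o=ctrl.get_obs(); return o,R.from_euler('xyz',o['eef_rot'])
def plan(xyz,rot=None):
    o,r=tool(); d=r.inv().apply(np.array(xyz)-o['ee_pos'])
    t=(r.inv()*(rot or r)).as_rotvec(degrees=True)
    return d.round(4),t.round(2)
E
python3 - <<'E'
from h import *
m=ctrl.camera_model('top')
for uv in((309,229),(317,195)): print(ray(m,uv,.194))
s=ctrl.camera_model('scene'); print(ray(s,(329,229),.194),ray(s,(365,224),.194))
w=ctrl.camera_model('wrist'); o,r=tool()
Rm=cv2.Rodrigues(w['rvec'])[0]; c=-Rm.T@w['tvec']
print('cam in tool',r.inv().apply(c-o['ee_pos']),'fwd',r.inv().apply(Rm[2]),'right',r.inv().apply(Rm[0]),w['fx'])
print(r.as_matrix().round(3))
E
```

```text
[0.55948483 0.06071015 0.194     ]
[0.61814667 0.04570853 0.194     ]
[0.55968419 0.05195483 0.194     ] [0.62079134 0.03396416 0.194     ]
cam in tool [ 0.06596438  0.00115385 -0.17930818] fwd [-2.27438710e-01 -1.54906775e-04  9.73792385e-01] right [6.57054370e-04 9.99999735e-01 3.12537186e-04] 338.5338388648673
[[-0.954  0.3   -0.   ]
 [ 0.3    0.954 -0.001]
 [ 0.    -0.001 -1.   ]]
```

Request:
{"api": "play_rows", "payload": {"commands": [[0,0,-0.019,0,0,-3.5,-1],[0,0,-0.019,0,0,-3.5,-1],[0,0,-0.019,0,0,-3.5,-1],[0,0,-0.019,0,0,-3.5,-1],[0,0,-0.019,0,0,-3.5,-1],[-0.0232,-0.0275,0,0,0,0,-1],[-0.0232,-0.0275,0,0,0,0,-1],[-0.0232,-0.0275,0,0,0,0,-1],[-0.0232,-0.0275,0,0,0,0,-1],[-0.0232,-0.0275,0,0,0,0,-1],[-0.0232,-0.0275,0,0,0,0,-1],[-0.0232,-0.0275,0,0,0,0,-1],[-0.0232,-0.0275,0,0,0,0,-1],[-0.0232,-0.0275,0,0,0,0,-1],[-0.0232,-0.0275,0,0,0,0,-1],[-0.0232,-0.0275,0,0,0,0,-1],[-0.0232,-0.0275,0,0,0,0,-1],[-0.0232,-0.0275,0,0,0,0,-1],[-0.0232,-0.0275,0,0,0,0,-1],[-0.0232,-0.0275,0,0,0,0,-1]]}}

```text
time_s: 1.77
ee_pos: [0.5141, 0.1107, 0.3002]
eef_rot: [-3.142, -0.0, -3.141]
force: [0.7, -0.0, 0.6]
grip_width: 0.094
grip_force: 0.0
```

Request:
{"api": "play_rows", "payload": {"commands": [[-0.0232,-0.0275,0,0,0,0,-1],[-0.0232,-0.0275,0,0,0,0,-1],[0,0,0,0,0,0,-1],[0,0,0,0,0,0,-1]]}}

```text
time_s: 2.1
ee_pos: [0.5602, 0.0561, 0.2994]
eef_rot: [-3.142, -0.002, 3.14]
force: [0.2, 0.9, -0.3]
grip_width: 0.094
grip_force: 0.0
```

Run:
```python
from h import *
o,r=tool(); m=ctrl.camera_model('wrist'); im=ctrl.camera('wrist')
print(o['time_s'],o['ee_pos'],o['eef_rot'],o['force'],o['grip_width'],o['qpos'].round(2)); print(proj(m,[[.56,.057,.194]]))
import pickle; pickle.dump(m,open('w1.pkl','wb'))
cv2.imwrite('pics/w1raw.png',im)
cv2.imwrite('pics/w1.png',im)
```

```text
2.1 [0.56017541 0.05613153 0.29943318] [-3.14153810e+00 -1.72539683e-03  3.13979451e+00] [ 0.16389357  0.85140574 -0.27875886] 0.094047311741896 [ 0.03  0.28  1.33  0.    1.53 -1.53]
[[314.8531717  240.88307759]]
```

View pics/w1.png

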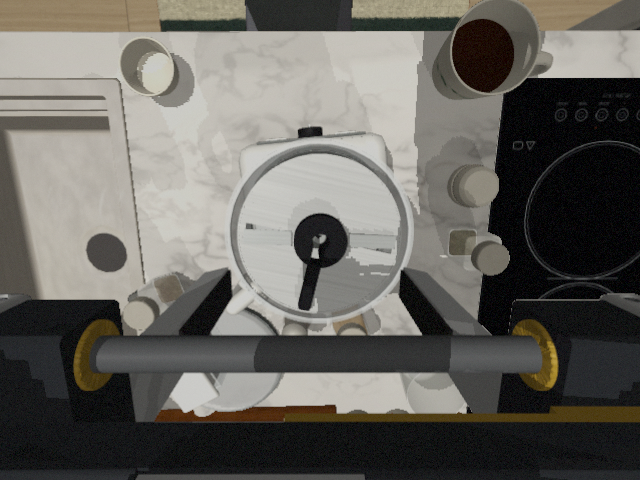

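The hub is at about (320,240), with the bar running down to (306,305), which is world +x. I'll enlarge the hub to look for the line on the spindle's end.

Run:
```python
from h import *
im=cv2.imread('pics/w1raw.png')
c=cv2.resize(im[205:275,280:360],None,fx=8,fy=8,interpolation=cv2.INTER_CUBIC)
cv2.imwrite('pics/w1c.png',cv2.convertScaleAbs(c,alpha=1.4,beta=20))
```

```text
(no output)
```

View pics/w1c.png

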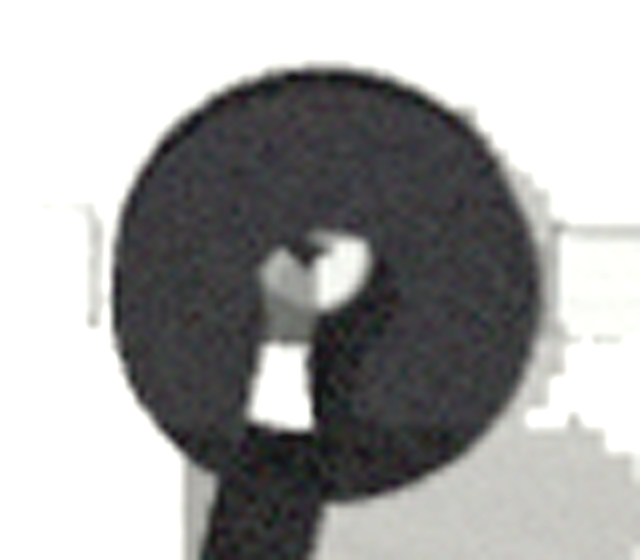

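The hub crop shows the keyway notch at (285,380). A dark mark sits near the upper edge of the spindle's end at about (310,248), so the key seems to point roughly toward -x. I'll take one closer look from straight above.

Request:
{"api": "play_rows", "payload": {"commands": [[-0.0165,0,0.021,0,0,0,-1],[-0.0165,0,0.021,0,0,0,-1],[-0.0165,0,0.021,0,0,0,-1],[-0.0165,0,0.021,0,0,0,-1],[0,0,0,0,0,0,-1],[0,0,0,0,0,0,-1]]}}

```text
time_s: 2.65
ee_pos: [0.6251, 0.0585, 0.2156]
eef_rot: [-3.142, -0.002, -3.14]
force: [-0.6, -0.3, 0.7]
grip_width: 0.0938
grip_force: 0.0
```

Run:
```python
from h import *
import pickle
o,r=tool(); m=ctrl.camera_model('wrist')
ims=[ctrl.camera('wrist') for _ in range(4)]
im=np.mean(ims,0).astype('uint8')
print(o['ee_pos']); u,v=proj(m,[[.56,.057,.194]])[0].astype(int); print(u,v,proj(m,[[.56,.057,.194],[.56,.057,.178]]))
pickle.dump(m,open('w2.pkl','wb'));cv2.imwrite('pics/w2raw.png',im)
x0,y0=u-50,v-50; print(x0,y0)
c=cv2.resize(im[max(y0,0):y0+100,x0:x0+100],None,fx=6,fy=6,interpolation=cv2.INTER_CUBIC)
cv2.imwrite('pics/w2c.png',c)
```

```text
[0.62507814 0.05852614 0.21556514]
310 163 [[310.8284396  163.82031381]
 [311.1531932  163.80278879]]
260 113
```

View pics/w2c.png

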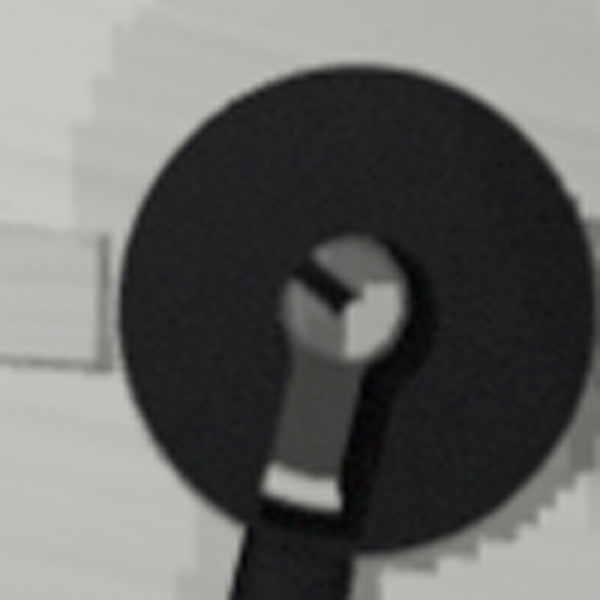

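The spindle's centre is at crop (346,300) and its dark line runs to (300,265). The hub's centre is at (357,308) and the bar passes through (292,600). In world terms the bar is at about -12.5° and the key at about -126°, so the disc needs roughly a -114° turn (clockwise).

Run:
```python
from h import *
import pickle
m=pickle.load(open('w2.pkl','rb'))
f=lambda p,z: ray(m,(260+p[0]/6-.42,113+p[1]/6-.42),z)
S=f((346,300),.178);H=f((357,308),.194);B=f((292,600),.194);L=f((302,266),.178);L2=f((351,300),.178)
a=lambda d:np.degrees(np.arctan2(d[1],d[0]))
print('spindle',S,'hub',H,'bar',a(B-H),np.hypot(*(B-H)[:2]),'key',a(L-S),a(L-L2))
t=np.radians(-12.5);u=np.array([np.cos(t),np.sin(t)]);n=np.array([-u[1],u[0]])
C=S[:2]; P=C+.05*u+.030*n; print('P',P)
o,r=tool();print(plan([*P,.215],R.from_euler('xyz',[np.pi,0,np.pi+t])))
```

```text
spindle [0.55924679 0.06080286 0.178     ] hub [0.56004004 0.06177403 0.194     ] bar -12.582085829558173 0.029044295322603816 key -126.76982127448328 -123.85005906724072
P [0.61455478 0.07926976]
(array([0.011 , 0.0214, 0.0033]), array([ 0.02,  0.14, 12.57]))
```

Request:
{"api": "play_rows", "payload": {"commands": [[0.011,0.0214,0,0,0,0,1],[0,0,0,0,0,6.3,1],[0,0,0,0,0,6.3,1],[0,0,0,0,0,0,1],[0,0,0,0,0,0,1],[0,0,0,0,0,0,1],[0,0,0,0,0,0,1],[0,0,0,0,0,0,1],[0,0,0,0,0,0,1],[0,0,0,0,0,0,1],[0,0,0,0,0,0,1]], "force": 30}}

```text
time_s: 3.77
ee_pos: [0.6148, 0.0788, 0.2164]
eef_rot: [-3.142, -0.0, 2.923]
force: [0.6, 0.5, -0.5]
grip_width: 0.0245
grip_force: 0.0
```

Request:
{"api": "play_rows", "payload": {"commands": [[0,0,0,0,0,0,1],[0,0,0,0,0,0,1],[0,0,0,0,0,0,1],[0,0,0,0,0,0,1],[0,0,0.012,0,0,0,1],[0,0,0.01,0,0,0,1],[0,0,0.009,0,0,0,1],[0,0,0,0,0,0,1],[0,0,0,0,0,0,1]]}}

```text
time_s: 4.52
ee_pos: [0.6144, 0.0788, 0.1845]
eef_rot: [-3.141, -0.002, 2.922]
force: [-0.3, 0.6, 0.1]
grip_width: 0.0006
grip_force: 0.0
```

Request:
{"api": "play_rows", "payload": {"commands": [[0,-0.006,0,0,0,0,1],[0,-0.005,0,0,0,0,1],[-0.0014,-0.0044,0,0,0,5,1],[-0.0014,-0.0044,0,0,0,5,1],[-0.0014,-0.0044,0,0,0,5,1],[-0.0014,-0.0044,0,0,0,5,1],[0,0,0,0,0,0,1],[0,0,0,0,0,0,1]]}}

```text
time_s: 5.18
ee_pos: [0.6116, 0.0493, 0.1859]
eef_rot: [3.141, 0.001, 2.575]
force: [0.5, 0.1, -0.6]
grip_width: 0.0003
grip_force: 0.0
```

Run:
```python
from h import *
o,r=tool(); print(o['force'],o['moment'],r.inv().apply(np.array([.5595,.061,.185])-o['ee_pos']))
im=ctrl.camera('top'); cv2.imwrite('pics/t2.png',cv2.resize(im[140:300,230:390],None,fx=3.5,fy=3.5,interpolation=cv2.INTER_CUBIC))
im=ctrl.camera('wrist'); cv2.imwrite('pics/w3.png',im)
```

```text
[ 0.46582813  0.05611434 -0.63332359] [-0.03204871  0.0454507   0.03027673] [ 0.0503077  -0.01806542  0.00085116]
```

View pics/w3.png

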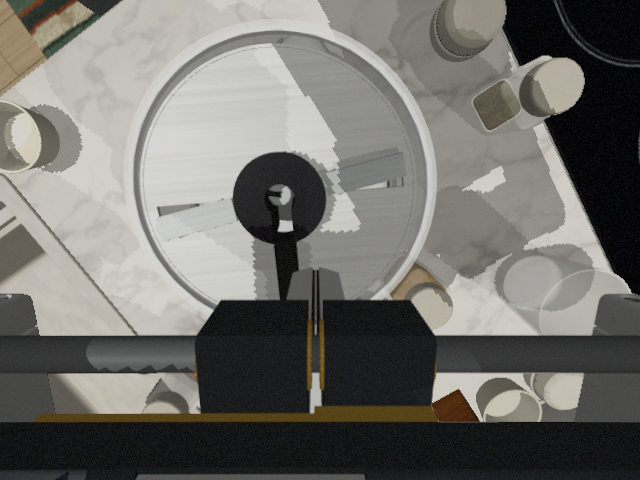

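The disc follows: the hub is at (280,195) and the bar runs down to (288,300) beside the finger, with negligible force. Carrying on.

Request:
{"api": "play_rows", "payload": {"commands": [[-0.0014,-0.0044,0,0,0,5,1],[-0.0014,-0.0044,0,0,0,5,1],[-0.0014,-0.0044,0,0,0,5,1],[-0.0014,-0.0044,0,0,0,5,1],[-0.0014,-0.0044,0,0,0,5,1],[-0.0014,-0.0044,0,0,0,5,1],[-0.0014,-0.0044,0,0,0,5,1],[-0.0014,-0.0044,0,0,0,5,1],[-0.0014,-0.0044,0,0,0,5,1],[-0.0014,-0.0044,0,0,0,5,1],[-0.0014,-0.0044,0,0,0,5,1],[-0.0014,-0.0044,0,0,0,5,1],[-0.0014,-0.0044,0,0,0,5,1],[-0.0014,-0.0044,0,0,0,5,1],[0,0,0,0,0,0,1],[0,0,0,0,0,0,1]]}}

```text
time_s: 6.62
ee_pos: [0.5671, 0.0087, 0.1859]
eef_rot: [3.141, -0.0, 1.356]
force: [0.7, -1.5, 2.6]
grip_width: 0.0008
grip_force: 1.1
```

Run:
```python
from h import *
o,r=tool(); print(o['force'],o['moment'],o['qpos'].round(2),r.inv().apply(np.array([.5595,.061,.185])-o['ee_pos']))
im=ctrl.camera('wrist'); cv2.imwrite('pics/w4.png',cv2.resize(im[100:340,150:430],None,fx=2,fy=2,interpolation=cv2.INTER_CUBIC))
```

```text
[ 0.67563192 -1.47861418  2.56037784] [-0.2901087  -0.00259359  0.01200152] [-0.05  0.35  1.5  -0.    1.29  0.17] [ 0.04949126 -0.01860211  0.00088   ]
```

View pics/w4.png

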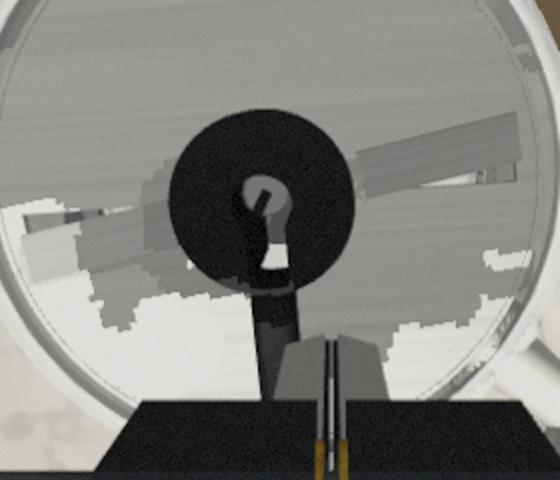

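The bar (279,350) is still about 25° short of the spindle's line (258,215). The slight upward force means the tip is brushing the plate, so I'll raise it 1.5 mm and slow down.

Request:
{"api": "play_rows", "payload": {"commands": [[0,0,-0.0015,0,0,0,1],[-0.0014,-0.0044,0,0,0,5,1],[-0.0014,-0.0044,0,0,0,5,1],[-0.0006,-0.0018,0,0,0,2,1],[-0.0006,-0.0018,0,0,0,2,1],[0,0,0,0,0,0,1]]}}

```text
time_s: 7.17
ee_pos: [0.5538, 0.0087, 0.187]
eef_rot: [-3.141, 0.0, 1.108]
force: [-0.2, -0.1, 0.5]
grip_width: 0.0002
grip_force: 0.5
```

Request:
{"api": "play_rows", "payload": {"commands": [[-0.0003,-0.0009,0,0,0,1,1],[-0.0003,-0.0009,0,0,0,1,1],[-0.0003,-0.0009,0,0,0,1,1],[-0.0003,-0.0009,0,0,0,1,1],[0,0,0,0,0,0,1]]}}

```text
time_s: 7.58
ee_pos: [0.55, 0.0093, 0.187]
eef_rot: [-3.142, -0.0, 1.036]
force: [0.4, -0.8, 0.9]
grip_width: 0.0006
grip_force: 0.6
```

Request:
{"api": "play_rows", "payload": {"commands": [[-0.0003,-0.0009,0,0,0,1,1],[-0.0003,-0.0009,0,0,0,1,1],[-0.0003,-0.0009,0,0,0,1,1],[0,0,0,0,0,0,1]]}}

```text
time_s: 7.92
ee_pos: [0.5472, 0.0099, 0.1869]
eef_rot: [-3.141, -0.0, 0.983]
force: [0.9, -0.1, 0.7]
grip_width: 0.0002
grip_force: 0.4
```

Request:
{"api": "play_rows", "payload": {"commands": [[-0.0003,-0.0009,0,0,0,1,1],[-0.0003,-0.0009,0,0,0,1,1],[-0.0003,-0.0009,0,0,0,1,1],[0,0,0,0,0,0,1]]}}

```text
time_s: 8.25
ee_pos: [0.5445, 0.0107, 0.1869]
eef_rot: [-3.141, 0.0, 0.931]
force: [0.8, -0.7, -0.1]
grip_width: 0.0007
grip_force: 0.3
```

Run:
```python
from h import *
o,r=tool(); print(o['force'],o['moment'],r.inv().apply(np.array([.5595,.061,.185])-o['ee_pos']))
im=ctrl.camera('wrist'); cv2.imwrite('pics/w5.png',cv2.resize(im[100:340,150:430],None,fx=2,fy=2,interpolation=cv2.INTER_CUBIC))
```

```text
[ 0.81895175 -0.72682279 -0.12349051] [-0.05601647  0.045611   -0.04622781] [ 0.04931855 -0.01795468  0.00191632]
```

View pics/w5.png

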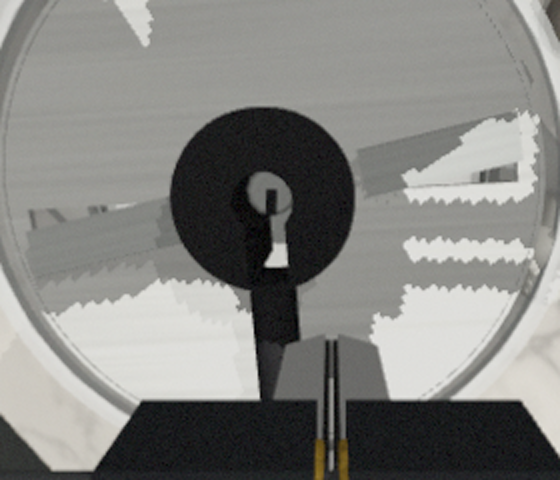

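The line now points almost straight down, (272,190) to (271,212), while the bar leads about 6-8° to the right. A few more degrees are needed.

Request:
{"api": "play_rows", "payload": {"commands": [[-0.0003,-0.0009,0,0,0,1,1],[-0.0003,-0.0009,0,0,0,1,1],[-0.0003,-0.0009,0,0,0,1,1],[0,0,0,0,0,0,1]]}}

```text
time_s: 8.63
ee_pos: [0.5417, 0.0116, 0.1869]
eef_rot: [-3.141, 0.0, 0.879]
force: [0.5, 0.3, 0.3]
grip_width: 0.0009
grip_force: 0.0
```

Request:
{"api": "play_rows", "payload": {"commands": [[-0.0003,-0.0009,0,0,0,1,1],[-0.0003,-0.0009,0,0,0,1,1],[0,0,0,0,0,0,1],[0,0,0,0,0,0,1]]}}

```text
time_s: 8.97
ee_pos: [0.5401, 0.0123, 0.1869]
eef_rot: [-3.142, 0.0, 0.845]
force: [0.8, -0.2, 0.9]
grip_width: 0.0001
grip_force: 0.0
```

Request:
{"api": "play_rows", "payload": {"commands": [[-0.0003,-0.0009,0,0,0,1,1],[-0.0003,-0.0009,0,0,0,1,1],[0,0,0,0,0,0,1],[0,0,0,0,0,0,1]]}}

```text
time_s: 9.3
ee_pos: [0.5384, 0.013, 0.187]
eef_rot: [3.142, 0.0, 0.81]
force: [-0.2, 1.2, 0.3]
grip_width: 0.0005
grip_force: 0.0
```

Run:
```python
from h import *
o,r=tool(); print(o['force'],o['moment'],r.inv().apply(np.array([.5595,.061,.185])-o['ee_pos']))
im=ctrl.camera('wrist'); cv2.imwrite('pics/w6.png',cv2.resize(im[100:340,150:430],None,fx=2,fy=2,interpolation=cv2.INTER_CUBIC))
```

```text
[-0.2056256   1.24628728  0.31857313] [-0.09058443  0.08876277 -0.02929075] [ 0.04930508 -0.01778168  0.0019744 ]
```

View pics/w6.png

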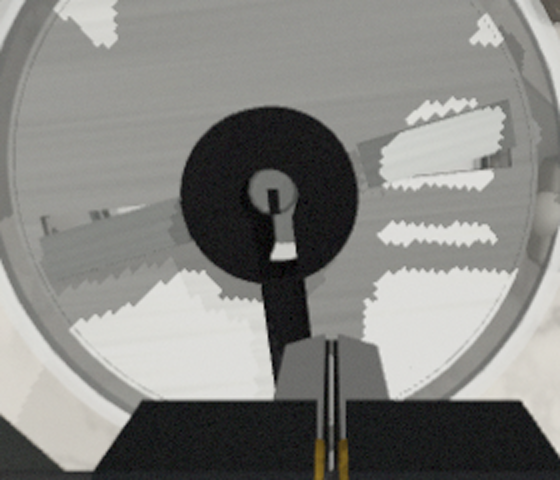

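The hub now looks smaller (177 px across, previously 185), level and re-centred. The line, notch (283,250) and bar are aligned, so the disc has dropped. I'll back off, rise and go over the hub's centre.

Request:
{"api": "play_rows", "payload": {"commands": [[0,0.007,0,0,0,0,1],[0,0,-0.012,0,0,0,1],[0,0,-0.012,0,0,0,1],[0.0165,-0.0083,0,0,0,0,1],[0.0165,-0.0083,0,0,0,0,1],[0.0165,-0.0083,0,0,0,0,1],[0,0,0,0,0,0,1],[0,0,0,0,0,0,1]]}}

```text
time_s: 10.02
ee_pos: [0.5598, 0.0613, 0.2107]
eef_rot: [-3.141, 0.0, 0.812]
force: [-1.2, -0.4, -0.3]
grip_width: 0.0004
grip_force: 0.0
```

Request:
{"api": "play_rows", "payload": {"commands": [[0,0,0.006,0,0,0,1],[0,0,0.005,0,0,0,1],[0,0,0.003,0,0,0,1],[0,0,0.002,0,0,0,1],[0,0,0,0,0,0,1],[0,0,0,0,0,0,1]]}}

```text
time_s: 10.52
ee_pos: [0.5596, 0.061, 0.1949]
eef_rot: [-3.142, 0.0, 0.81]
force: [0.0, -0.2, -0.2]
grip_width: 0.0001
grip_force: 0.0
```

Request:
{"api": "play_rows", "payload": {"commands": [[0,0,0.002,0,0,0,1],[0,0,0.002,0,0,0,1],[0,0,0.001,0,0,0,1],[0,0,0,0,0,0,1],[0,0,0,0,0,0,1]]}}

```text
time_s: 10.93
ee_pos: [0.5596, 0.0612, 0.1899]
eef_rot: [-3.142, 0.0, 0.811]
force: [0.2, 0.3, 0.4]
grip_width: 0.0005
grip_force: 0.0
```

Request:
{"api": "play_rows", "payload": {"commands": [[0,0,0.001,0,0,0,1],[0,0,0.001,0,0,0,1],[0,0,0,0,0,0,1]]}}

```text
time_s: 11.18
ee_pos: [0.5596, 0.0613, 0.1878]
eef_rot: [-3.142, -0.0, 0.81]
force: [0.7, 0.3, 0.7]
grip_width: 0.0006
grip_force: 0.1
```

No contact at 0.190, so the disc has dropped. Pressing on in small steps.

Request:
{"api": "play_rows", "payload": {"commands": [[0,0,0.001,0,0,0,1],[0,0,0.001,0,0,0,1],[0,0,0,0,0,0,1]]}}

```text
time_s: 11.43
ee_pos: [0.5595, 0.0612, 0.1857]
eef_rot: [-3.141, 0.0, 0.81]
force: [0.1, 0.5, -0.6]
grip_width: 0.0001
grip_force: 0.0
```

Request:
{"api": "play_rows", "payload": {"commands": [[0,0,0.001,0,0,0,1],[0,0,0.001,0,0,0,1],[0,0,0,0,0,0,1]]}}

```text
time_s: 11.68
ee_pos: [0.5594, 0.0612, 0.1836]
eef_rot: [-3.141, 0.0, 0.81]
force: [0.7, -0.5, -0.0]
grip_width: 0.0006
grip_force: 0.0
```

Request:
{"api": "play_rows", "payload": {"commands": [[0,0,0.001,0,0,0,1],[0,0,0.001,0,0,0,1],[0,0,0,0,0,0,1]]}}

```text
time_s: 11.93
ee_pos: [0.5597, 0.0612, 0.1821]
eef_rot: [3.141, -0.0, 0.81]
force: [-0.8, -0.2, 2.8]
grip_width: 0.0003
grip_force: 1.3
```

Contact only came at 0.182. The tapered tip, lined up with the keyway, has probably gone into the slot. I'll rise gently, open the fingers about 22 mm so they straddle the bore, and press with both.

Request:
{"api": "play_rows", "payload": {"commands": [[0,0,-0.002,0,0,0,1],[0,0,-0.003,0,0,0,1],[0,0,-0.003,0,0,0,1],[0,0,0,0,0,0,1]]}}

```text
time_s: 12.27
ee_pos: [0.5598, 0.0612, 0.1907]
eef_rot: [3.141, -0.001, 0.81]
force: [0.8, -0.2, 0.4]
grip_width: 0.0005
grip_force: 0.0
```

Request:
{"api": "play_rows", "payload": {"commands": [[0,0,-0.004,0,0,0,1],[0,0,-0.004,0,0,0,1],[0,0,-0.004,0,0,0,0.53],[0,0,0,0,0,0,0.53],[0,0,0,0,0,0,0.53],[0,0,0,0,0,0,0.53],[0,0,0,0,0,0,0.53],[0,0,0,0,0,0,0.53]]}}

```text
time_s: 12.93
ee_pos: [0.5595, 0.0612, 0.2018]
eef_rot: [-3.141, 0.0, 0.81]
force: [0.3, 0.2, 0.9]
grip_width: 0.0224
grip_force: 0.0
```

Run:
```python
from h import *
m=ctrl.camera_model('wrist'); print(proj(m,[[.5595,.061,.189],[.5595,.061,.182]]))
im=ctrl.camera('wrist'); cv2.imwrite('pics/w7.png',cv2.resize(im[100:340,150:430],None,fx=2,fy=2,interpolation=cv2.INTER_CUBIC))
```

```text
[[316.79779307 277.20929708]
 [316.75832813 273.45872877]]
```

View pics/w7.png

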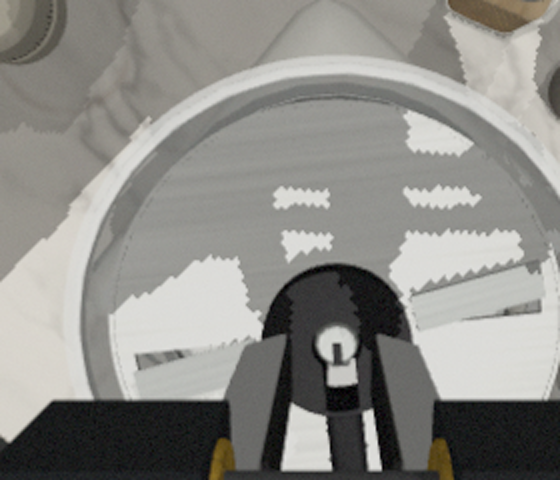

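The fingers straddle the bore, with the spindle at (337,345) and its line pointing down the notch. The disc's keyway is in line with the key, so I'll press.

Request:
{"api": "play_rows", "payload": {"commands": [[0,0,0.004,0,0,0,0.53],[0,0,0.004,0,0,0,0.53],[0,0,0.002,0,0,0,0.53],[0,0,0,0,0,0,0.53],[0,0,0,0,0,0,0.53]]}}

```text
time_s: 13.4
ee_pos: [0.5595, 0.0612, 0.1917]
eef_rot: [-3.141, 0.0, 0.81]
force: [-0.2, -0.6, 0.6]
grip_width: 0.0224
grip_force: 0.0
```

Request:
{"api": "play_rows", "payload": {"commands": [[0,0,0.001,0,0,0,0.53],[0,0,0.001,0,0,0,0.53],[0,0,0,0,0,0,0.53]]}}

```text
time_s: 13.65
ee_pos: [0.5595, 0.0612, 0.1898]
eef_rot: [-3.141, 0.0, 0.81]
force: [-0.2, -0.2, -0.6]
grip_width: 0.0222
grip_force: 0.0
```

Request:
{"api": "play_rows", "payload": {"commands": [[0,0,0.001,0,0,0,0.53],[0,0,0.001,0,0,0,0.53],[0,0,0,0,0,0,0.53]]}}

```text
time_s: 13.9
ee_pos: [0.5595, 0.0612, 0.1877]
eef_rot: [-3.141, 0.0, 0.81]
force: [0.5, 0.4, -0.0]
grip_width: 0.0222
grip_force: 0.0
```

Request:
{"api": "play_rows", "payload": {"commands": [[0,0,0.001,0,0,0,0.53],[0,0,0.001,0,0,0,0.53],[0,0,0,0,0,0,0.53]]}}

```text
time_s: 14.15
ee_pos: [0.5595, 0.0612, 0.1857]
eef_rot: [-3.141, 0.0, 0.81]
force: [0.1, -0.4, -0.1]
grip_width: 0.022
grip_force: 0.0
```

Request:
{"api": "play_rows", "payload": {"commands": [[0,0,0.001,0,0,0,0.53],[0,0,0.001,0,0,0,0.53],[0,0,0,0,0,0,0.53]]}}

```text
time_s: 14.4
ee_pos: [0.5595, 0.0612, 0.1837]
eef_rot: [-3.141, 0.0, 0.81]
force: [-1.2, -0.1, 0.2]
grip_width: 0.022
grip_force: 0.0
```

Request:
{"api": "play_rows", "payload": {"commands": [[0,0,0.001,0,0,0,0.53],[0,0,0.001,0,0,0,0.53],[0,0,0,0,0,0,0.53]]}}

```text
time_s: 14.65
ee_pos: [0.5597, 0.0613, 0.1823]
eef_rot: [3.141, -0.0, 0.811]
force: [-0.0, 0.3, 3.6]
grip_width: 0.0215
grip_force: 1.8
```

Contact is at 0.182 again, which matches the home height. Pressing harder will tell whether it is fully home or still on the sprung balls.

Request:
{"api": "play_rows", "payload": {"commands": [[0,0,0.001,0,0,0,0.53],[0,0,0,0,0,0,0.53]]}}

```text
time_s: 14.82
ee_pos: [0.5599, 0.0613, 0.1822]
eef_rot: [3.141, -0.001, 0.811]
force: [-3.4, -1.0, 11.6]
grip_width: 0.0222
grip_force: 5.8
```

Request:
{"api": "play_rows", "payload": {"commands": [[0,0,0.001,0,0,0,0.53],[0,0,0,0,0,0,0.53]]}}

```text
time_s: 14.98
ee_pos: [0.5601, 0.0613, 0.1822]
eef_rot: [3.14, -0.002, 0.811]
force: [-5.9, -0.1, 18.9]
grip_width: 0.0219
grip_force: 9.6
```

Request:
{"api": "play_rows", "payload": {"commands": [[0,0,0.001,0,0,0,0.53],[0,0,0,0,0,0,0.53]]}}

```text
time_s: 15.15
ee_pos: [0.5602, 0.0614, 0.1821]
eef_rot: [3.139, -0.003, 0.811]
force: [-9.2, 0.3, 26.8]
grip_width: 0.0218
grip_force: 13.4
```

It holds rigidly at 0.1821 under 27 N, and the home height is 0.130 + 0.052 = 0.182, so the disc is fully home. Withdrawing straight up.

Request:
{"api": "play_rows", "payload": {"commands": [[0,0,-0.003,0,0,0,0.53],[0,0,-0.003,0,0,0,0.53],[0,0,-0.01,0,0,0,0.53],[0,0,-0.02,0,0,0,0.53],[0,0,-0.03,0,0,0,0.53],[0,0,-0.03,0,0,0,0.53],[0,0,-0.02,0,0,0,0.53],[0,0,0,0,0,0,0.53],[0,0,0,0,0,0,0.53],[0,0,0,0,0,0,0.53]]}}

```text
time_s: 15.98
ee_pos: [0.5593, 0.0612, 0.294]
eef_rot: [-3.141, 0.001, 0.81]
force: [0.1, -0.4, -0.8]
grip_width: 0.0221
grip_force: 0.0
```

Run:
```python
from h import *
o,r=tool(); print(o['time_s'],o['ee_pos'],o['force'])
m=ctrl.camera_model('wrist'); g=cv2.cvtColor(ctrl.camera('wrist'),cv2.COLOR_BGR2GRAY)
# hub disc: dark blob round the expected hub centre; compare with 47 mm circle at home / dropped height
for z in(.182,.189):
    a=np.linspace(0,2*np.pi,180); best=[]
    for k in np.arange(.8,1.25,.01):
        p=proj(m,np.c_[.5595+.0235*k*np.cos(a),.061+.0235*k*np.sin(a),0*a+z]); 
        best.append(np.mean(g[p[:,1].round().astype(int),p[:,0].round().astype(int)]))
    print(z,np.round(.8+.01*np.argmax(np.gradient(best)),2))
print(ctrl.hand_in())
```

```text
15.9833 [0.55930867 0.06121798 0.29401787] [ 0.07147776 -0.42234238 -0.77052132]
0.182 0.98
0.189 0.93
the job is handed in; nothing more can be done
None
```

The slicing disc is on its key and pressed home: the hub's top held at 0.182 m under 27 N, which is its home height. The fingers are clear of it, and I handed the job in at about 16 s; no verdict came back.

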